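# Clear the draw gauge and hold the sprung rod at its length mark

### The arm

A 6-joint arm with a two-finger parallel gripper is mounted at the origin on the work surface. World frame = base frame: x ahead of the robot, y to its left, z up, the work surface at z = 0. Lengths are in mm, angles in rad, forces in N, time in s.
With the tool pointing down it reaches from about 275 to 750 mm from the base axis. Payload 10.2 kg.
Tool frame: the origin (TCP) lies between the finger pads; the fingertips stand 19 mm ahead of it and the grasp point (between the pads) is the TCP; z points along the fingers, y is the line along which they close (so a half turn about z gives the same grasp; the last joint's range is limited). The gripper opens to 85 mm and grips with 20 to 120 N. Pads are 22 mm wide; open, the fingers measure 114 mm over their backs; the gripper's body (76 mm by 85 mm) begins 54 mm behind the grasp point. The pads swing forward as they close: fully open they stand 13 mm farther back than shut.
Start: joints at [-1.422, 0.313, 1.498, -0, 1.331, -0.223], TCP at [190.717, -489.141, 250.294] pointing down, gripper open.
Joint ranges: [-2.94, 2.94], [-0.97, 2.17], [0.19, 2.56], [-1.23, 4.37], [0.02, 3.11], [-2.88, 2.88]. Speed limits (rad/s): [2.39, 2.39, 3.01, 3.14, 3.14, 3.14].

### API

Orientations are given as a unit quaternion [w, x, y, z].
In Python, from rig import sense, capture, finish_job gives the robot as it stands. The module is installed in compiled form; this text tells all that it offers.
- The arm moves only by the tool move_arm, never from a script. Its argument "moves" is a list of rows, each an object with "turn": the turn, a rotation vector about the tool's x, y, z in rad, a list of three; "translation": the shift along the tool's x, y, z in mm, a list of three; "hand": the opening, from 0 (shut) to 1 (fully open). In form: [{"turn": [wx, wy, wz], "translation": [x, y, z], "hand": hand}, ...]. A call has 1 to 10 rows; each row shifts and turns the commanded pose from where the row before left it, along the tool's axes as they then stand; what a row does not reach is not made up. A row lasts 1/12 s, in which the tool goes at most 41.7 mm and 7.16 degrees, less where a joint would pass 70% of its speed; a pose out of reach is approached as far as the arm can. A call with a gripper value outside its range is refused whole. The fingers move at their own pace and stop on an object; "grip_force" is the grip in N (left out, the last holds). Time passes only in rows, so rows that do not move let the fingers close. It gives the time, the measured TCP pose, the force, the opening and the grip force at its end, in the units of the state.
- sense(): the state, without advancing time (a new reading comes with each control period).
- capture(name): name is "scene" or "top" or "wrist"; returns a dict with "image" (384x512x3 uint8, blue, green, red), "z_map" (384x512 float32, mm along the optical axis (not along the pixel's ray), 0 where there is no reading), "vertical_fov" (degrees; the focal length in pixels is half the picture's height over the tangent of half this angle, whatever the lens; pixels are square), "cx", "cy" (the principal point, pixels), "R" (3x3) and "t" (3): a world point X has camera coordinates R X + t; the wrist camera has in their place "T_tool_cam" (4x4, takes a point from camera to tool coordinates, whose origin is the TCP and whose axes are the flange's). Camera axes: x right, y down, z forward; pixel columns grow to the right and rows downward; lengths in mm; the calibration is good to about 2 mm. A picture is of the moment at which its call begins: read the wrist's pose just before it.
- finish_job(): hands the job in; it is judged then, once.
The state is a dict: "time_s": time; "joints": joint angles; "dq": joint speeds; "tau": joint torques, N m; "eef_pos": TCP position; "ee_rot": TCP orientation; "force": force on the tool from outside, world axes, zero at the start; "wrist_torque": the same for the moment, N m; "grip_width": opening from 0.0 (shut) to 1.0 (fully open); "grip_force": force on a finger pad.
Only numpy, scipy, OpenCV 4.12 (cv2) and the standard library are available. Lean on these libraries where they do the work, as an engineer would, in place of code of your own. Each camera call takes 0.05 s, during which the arm holds its last target. There are 200 camera calls.

### The job

On the bow maker's draw gauge, clear the old reading: pull the round reset knob all the way out, so that the brass marker is carried back to the T-handle, and push the knob fully home again. Then draw the T-handle out against its spring until its pointed end is in line with the pin on the side post, without drawing it past the pin (the marker keeps the farthest reading). Finish while still holding the handle there, with the gripper on it, and leave the other things on the bench where they are.

Things in the scene. Friction and masses are not known exactly. Their poses are not given: they have to be found in the camera images.
- gauge: the draw gauge: a wooden board 420 x 320 x 18 mm (x -220 to 200 mm) screwed to the bench, carrying the rod, knob, marker and post. Origin on its underside (z = 0). Its x axis runs along the rod and points away from the front, so 'out' is its -x; y to the left seen from the robot; z up. Yaw within about 17 degrees
- tube_mouth (a point): front end of the dark level tube that houses the sprung rod: tube 36 mm across, axis at y = 45 mm of the gauge and 65 mm above the bench, from x = 0 to 190 mm, with a thinner 26 mm sleeve out to this point at x = -20 mm
- box_front (a point): front face of the grey box that houses the reset knob's shaft, where the shaft comes out; the box fills x 0 to 100, y -140 to -70 mm of the gauge, its top 80 mm above the bench
- handle_mid (a point): middle of the T-handle's crossbar: a dark round wooden bar 18 mm thick, 120 mm long, level, along the gauge's y, 108 mm above the bench, on a 16 mm stem rising from the end of the steel rod (its top 73 mm above the bench): a gripper can come down astride the bar, closing along the gauge's x. At home at x = -60, y = 45 mm of the gauge, 40 mm before the tube mouth
- drawbar (a joint): how far the rod with the T-handle is drawn out of its tube (m), along the gauge's -x: 0 home, stop at 0.112. An inner spring always pulls it back home: about 5 N at home, rising 0.6 N per 10 mm (friction 0.4 N). It does not stay drawn by itself
- handle_point (a point): tip of the short steel point at the left (+y) end of the crossbar, 70 mm from handle_mid; it passes the tip of the post's pin 8 mm away
- post: the side post, the length mark: an upright steel rod 10 mm thick, top 130 mm above the bench, in a small fixed block at the left edge of the board (y = 145 mm of the gauge). Origin under its block, 24 mm above the bench; axes as the gauge. Its place along the edge varies: 57 to 95 mm further out than the handle's home
- post_pin (a point): tip of the small level cone, the pin, that points from the post to the right (gauge -y), at the height of the crossbar. The rod is drawn to length when handle_mid and handle_point have the same gauge x as this point
- marker (a joint): reading of the drag marker (m): 0 when it stands 0.5 mm before the crossbar of the undrawn handle, growing along the gauge's -x. It stays where it is left (friction 0.5 N); the crossbar pushes it outward as the handle is drawn. At the start it stands at an old reading, 0.045 to 0.1
- marker_top (a point): middle of the top of the drag marker: an upright brass blade 6 mm thick (x), 14 mm wide, top 122 mm above the bench, on a track at y = -12 mm of the gauge. With the crossbar against it the marker's middle lies 12 mm further out (-x) than handle_mid
- knob (a joint): how far the reset knob is pulled out (m), along the gauge's -x: 0 fully home, 0.05 fully out, with a click of up to about 8 N near either end. Pulled out, it drives a steel block along the marker's track, 2.25 times as far, inward, which carries the marker back to about 0.002; pushed home, it takes the block back out of the way (left out, it would stop marker and handle)
- knob_mid (a point): centre of the round black reset knob: an upright disc 48 mm across, 18 mm thick (along the gauge's x) on a 12 mm shaft, centre 62 mm above the bench, 20 mm clear of the board. At home at x = -50, y = -105 mm of the gauge, its back 41 mm before the grey box. It can be pinched from above across the gauge's y
- wax_tin: bystander: round metal tin, 52 mm across, 30 mm high, lying loose on the board between tube and grey box; origin under its centre
- offcut: bystander: wooden offcut 120 x 45 x 30 mm left of the board; origin under its centre
- rasp: bystander: rasp 310 mm long, light wooden handle, right of the board; origin on the bench
- tape: bystander: yellow tape measure 65 x 60 x 35 mm, on the bench to the right, nearer the robot; origin under its centre
- glue: bystander: amber bottle 56 mm across, 140 mm high, front left of the board; origin under its centre
- mallet: bystander: wooden mallet 280 mm long, head 65 mm high, on the bench far left near the robot; origin on the bench

How it is judged:
By the outcome, as a careful person would: the job done as asked, in the order asked, and still so for the second after the job is handed in, while the arm keeps its last pose, push and grip.
It also fails if it takes over 45 s, if anything falls off the work surface, if the arm or the gripper's body presses on something with over 40 N, if the wrist force passes 120 N, or if a joint passes its speed limit or range.

## Working session

There is one attempt and no reset: what is moved stays moved. The work goes in short steps, Python scripts to look and compute and a tool call to move; the robot and the scene stay as the last step left them, time stands still between calls to the robot, and variables do not carry over. Pictures are saved under pics/ and viewed, at most 10 in all, crops included, and the job is handed in when it is done.

Besides the shell and the picture viewer there is one more tool, called as a command line: name --argument value ..., lists and objects as JSON in quotes. move_arm: Moves the arm, as the interface text tells. Its arguments: {"type":"object","properties":{"moves":{"type":"array","items":{"type":"object","properties":{"turn":{"type":"array","items":{"type":"number"}},"translation":{"type":"array","items":{"type":"number"}},"hand":{"type":"number"}}}},"grip_force":{"type":"number"}},"required":["moves"]}

```bash
mkdir -p pics; cat > h.py <<'E'
import numpy as np, cv2
from rig import sense, capture, finish_job
def cam(name):
    s=sense(); c=capture(name); im=c["image"]
    f=im.shape[0]/2/np.tan(np.radians(c["vertical_fov"])/2)
    K=np.array([[f,0,c["cx"]],[0,f,c["cy"]],[0,0,1]])
    if "R" in c: R,t=np.array(c["R"]),np.array(c["t"])
    else:
        from scipy.spatial.transform import Rotation as Ro
        w,x,y,z=s["ee_rot"]; T=np.eye(4); T[:3,:3]=Ro.from_quat([x,y,z,w]).as_matrix(); T[:3,3]=s["eef_pos"]
        W=T@np.array(c["T_tool_cam"]); R=W[:3,:3].T; t=-R@W[:3,3]
    return dict(im=im,z=c["z_map"],K=K,R=R,t=t)
def onplane(c,u,v,h):
    d=c["R"].T@np.linalg.inv(c["K"])@[u,v,1]; o=-c["R"].T@c["t"]
    return o+d*(h-o[2])/d[2]
def bydepth(c,u,v):
    z=c["z"][int(round(v)),int(round(u))]
    return c["R"].T@(np.linalg.inv(c["K"])@[u,v,1]*z-c["t"])
def cloud(c):
    v,u=np.mgrid[:384,:512]; p=np.stack([u,v,np.ones_like(u)],-1).astype(float)@np.linalg.inv(c["K"]).T*c["z"][...,None]
    return (p-c["t"])@c["R"]
def proj(c,X):
    p=c["K"]@(c["R"]@np.array(X)+c["t"]); return p[:2]/p[2]
E
python3 - <<'E'
from h import *
for n in("scene","top"):
    c=cam(n); cv2.imwrite(f"pics/{n}.png",c["im"]); print(n,c["K"][0,0],-c["R"].T@c["t"],c["R"][2])
print(sense())
E
```

```text
scene 352.21335487650435 [1142.03698481   38.94504737  827.0236578 ] [-0.66194694  0.00693132 -0.74951865]
top 434.5349438477734 [ 348.9126652    51.25734567 1530.01950263] [ 0.13459272  0.00453488 -0.99089063]
{'time_s': 0.1, 'joints': array([-1.42239058e+00,  3.13394545e-01,  1.49838390e+00, -1.03346558e-05,
        1.33100841e+00, -2.23412427e-01]), 'dq': array([-0.0012623 , -0.00117066, -0.00223567, -0.00060368, -0.0005356 ,
        0.00023217]), 'tau': array([ 2.51720798e-03, -4.12897289e+01, -2.60139692e+01, -2.10741032e-04,
        3.02167980e-03,  1.65752340e-05]), 'eef_pos': array([ 190.68485822, -488.91149726,  249.78346146]), 'ee_rot': array([-5.96868821e-04,  9.82768218e-01,  1.84841210e-01,  1.73727936e-05]), 'force': array([-0.41928763,  0.18128662,  0.218576  ]), 'wrist_torque': array([ 0.01062929, -0.01120358,  0.09045645]), 'grip_force': 0.0, 'grip_width': 1.002325568599342}
```

View pics/scene.png

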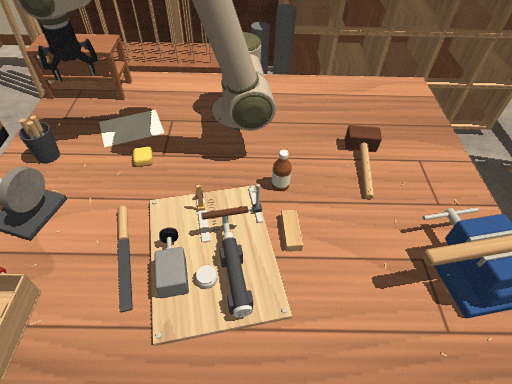

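View pics/top.png

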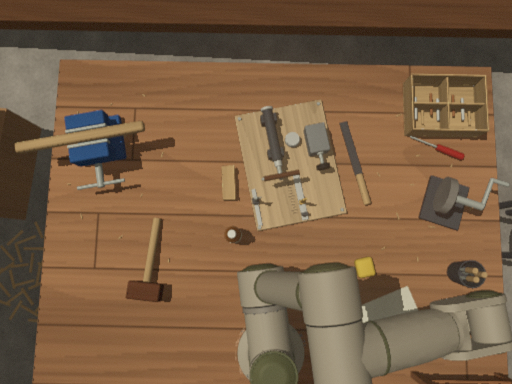

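The scene view looks back at the robot. The knob is at about (168,235), the marker at (199,195), the crossbar at (225,213) and the post at (258,190). In the top view the crossbar is at (282,176), the knob at (323,163), the marker near (304,212) and the post at (256,200). Next I measure the gauge frame from the board and the parts.

```bash
cat > m.py <<'E'
from h import *
C={n:cam(n) for n in("top","scene")}
for n,c in C.items():
    P=cloud(c); hsv=cv2.cvtColor(c["im"],cv2.COLOR_BGR2HSV).astype(int)
    c["P"]=P; c["hsv"]=hsv
    ok=(c["z"]>0)&(P[...,0]>250)&(P[...,0]<850)&(abs(P[...,1])<250)
    bench=np.median(P[ok&(P[...,2]<8)][:,2]); 
    b=ok&(P[...,2]>12)&(P[...,2]<24)
    l,lab,st,_=cv2.connectedComponentsWithStats(b.astype(np.uint8)); i=1+np.argmax(st[1:,4])
    r=cv2.minAreaRect(P[lab==i][:,:2].astype(np.float32)); print(n,"bench",bench,"board z",np.median(P[lab==i][:,2]),r)
    (cx,cy),(w,hh),a=r
    a=(a+45)%90-45; a=np.radians(a); e=np.array([np.cos(a),np.sin(a)]); f=np.array([-e[1],e[0]])
    o=np.array([cx,cy])+10*e; print(" origin",o,"yaw",np.degrees(a))
    L=np.stack([(P[...,:2]-o)@e,(P[...,:2]-o)@f,P[...,2]],-1); c["L"]=L
    def show(k,m):
        q=L[m&ok]; 
        if len(q): print("  ",k,len(q),"med",np.median(q,0).round(1),"lo",np.percentile(q,3,0).round(1),"hi",np.percentile(q,97,0).round(1))
    x,y,z=L[...,0],L[...,1],L[...,2]
    show("bar",(z>100)&(z<125)&(y>-5)&(y<105)&(x<-30)&(x>-190))
    show("postpin",(z>95)&(y>108)&(y<160)&(x<0)&(x>-190))
    show("marker",(z>85)&(z<135)&(y<-5)&(y>-30)&(x<-40)&(x>-200))
    show("knob",(z>35)&(z<100)&(y<-75)&(y>-135)&(x<-30)&(x>-70))
    show("boxtop",(z>74)&(z<90)&(y<-60)&(y>-150)&(x>-5)&(x<110))
    show("tubetop",(z>70)&(z<100)&(y<70)&(y>20)&(x>5)&(x<185))
E
python3 m.py
```

```text
top bench -0.5426196346024144 board z 17.728415203972123 ((649.2875366210938, -55.9627685546875), (420.5443420410156, 320.1858825683594), 12.291560173034668)
 origin [659.05830606 -53.83390393] yaw 12.291560173034668
   bar 180 med [-61.5  51.2 114.8] lo [-68.8  -2.2 107.8] hi [-52.4 101.7 121.5]
   postpin 27 med [-118.1  138.2  111.5] lo [-122.6  110.3  100.4] hi [-58.8 148.8 132.1]
   marker 30 med [-68.7 -10.9 115.4] lo [-155.8  -18.3   93.1] hi [-53.3  -5.3 122.5]
   knob 99 med [ -51.2 -102.5   78.4] lo [ -59.4 -124.5   54.9] hi [-34.  -82.4  90.3]
   boxtop 548 med [  49.1 -104.5   79. ] lo [   2.5 -136.7   74.6] hi [ 95.2 -71.7  85. ]
   tubetop 524 med [95.  45.7 79.6] lo [10.  28.1 70.9] hi [181.3  62.   87.3]
scene bench -0.16250381555326013 board z 17.860202382195176 ((647.1292724609375, -57.56370544433594), (422.1758117675781, 320.3233337402344), 12.237780570983887)
 origin [656.90203581 -55.4440129 ] yaw 12.237780570983887
   bar 305 med [-54.3  48.3 114.4] lo [-64.6  -1.7 103.8] hi [-49.8 101.2 118.2]
   postpin 59 med [-114.   142.3  112.1] lo [-119.9  109.4   97.5] hi [-57.  148.7 129.9]
   marker 83 med [-149.2  -11.2  111.4] lo [-153.   -17.9   88.1] hi [-50.8  -5.5 122. ]
   knob 238 med [ -41.5 -103.7   72.9] lo [ -56.  -125.9   46.9] hi [-35.2 -83.4  86. ]
   boxtop 1115 med [  55.8 -104.8   79.6] lo [   6.1 -136.9   76.1] hi [ 99.1 -72.   82. ]
   tubetop 1004 med [103.5  44.2  80.3] lo [11.1 28.9 71.2] hi [178.8  61.3  84.4]
```

Both views give the same frame: origin about (658,-54.6) with yaw 12.3°. The part heights also match the text. I'll move above the knob and refine with the wrist camera.

move_arm --moves '[{"turn": [0, 0, 0.08], "translation": [0, 0, 0], "hand": 1}, {"turn": [0, 0, 0.078], "translation": [0, 0, 0], "hand": 1}, {"turn": [0, 0, 0], "translation": [36, -16, 0], "hand": 1}, {"turn": [0, 0, 0], "translation": [36, -16, 0], "hand": 1}, {"turn": [0, 0, 0], "translation": [36, -16, 0], "hand": 1}, {"turn": [0, 0, 0], "translation": [36, -16, 0], "hand": 1}, {"turn": [0, 0, 0], "translation": [36, -16, 0], "hand": 1}, {"turn": [0, 0, 0], "translation": [36, -16, 0], "hand": 1}, {"turn": [0, 0, 0], "translation": [36, -16, 0], "hand": 1}]' --grip_force 60

```text
time_s: 0.95
eef_pos: [414.5, -324.7, 250.3]
ee_rot: [-0.0, 0.994, 0.107, -0.0]
force: [-0.1, -0.9, -0.5]
grip_width: 0.995
grip_force: 0.0
```

move_arm --moves '[{"turn": [0, 0, 0], "translation": [36, -16, 0], "hand": 1}, {"turn": [0, 0, 0], "translation": [36, -16, 0], "hand": 1}, {"turn": [0, 0, 0], "translation": [36, -16, 0], "hand": 1}, {"turn": [0, 0, 0], "translation": [36, -16, 0], "hand": 1}, {"turn": [0, 0, 0], "translation": [30, -14, 0], "hand": 1}, {"turn": [0, 0, 0], "translation": [20, -8, 0], "hand": 1}, {"turn": [0, 0, 0], "translation": [0, 0, 0], "hand": 1}, {"turn": [0, 0, 0], "translation": [0, 0, 0], "hand": 1}]'

```text
time_s: 1.62
eef_pos: [584.8, -200.4, 249.6]
ee_rot: [-0.0, 0.994, 0.108, -0.0]
force: [0.2, -0.6, 0.3]
grip_width: 0.996
grip_force: 0.0
```

```bash
cat > w.py <<'E'
from h import *
import sys
O=np.array([658,-54.6]);a=np.radians(12.27);e=np.array([np.cos(a),np.sin(a)]);f=np.array([-e[1],e[0]])
def G(P): P=np.asarray(P,float); return np.concatenate([((P[...,:2]-O)@e)[...,None],((P[...,:2]-O)@f)[...,None],P[...,2:]],-1)
def W(g): return np.r_[O+g[0]*e+g[1]*f,g[2]]
if __name__=="__main__":
    s=sense(); print(s["time_s"],s["eef_pos"],s["ee_rot"],"G",G(s["eef_pos"]).round(1),s["grip_width"],s["force"].round(1))
    c=cam("wrist"); cv2.imwrite(f"pics/{sys.argv[1]}.png",c["im"]); L=G(cloud(c)); ok=c["z"]>0
    print("cam",-c["R"].T@c["t"],c["R"][2])
    x,y,z=L[...,0],L[...,1],L[...,2]
    def show(k,m):
        q=L[m&ok]
        if len(q)>5: print("  ",k,len(q),"med",np.median(q,0).round(1),"lo",np.percentile(q,2,0).round(1),"hi",np.percentile(q,98,0).round(1))
    show("knobtop",(z>50)&(z<95)&(y<-75)&(y>-135)&(x<-30)&(x>-125))
    show("boxtop",(z>74)&(z<86)&(y<-60)&(y>-150)&(x>-15)&(x<110))
    show("bar",(z>104)&(z<125)&(y>2)&(y<95)&(x<-30)&(x>-190))
    show("post",(z>118)&(y>120)&(y<170)&(x<0)&(x>-190))
    show("pin",(z>98)&(z<116)&(y>112)&(y<138)&(x<-75)&(x>-190))
    show("marker",(z>112)&(z<135)&(y<-0)&(y>-30)&(x<-40)&(x>-200))
E
python3 w.py w1
```

```text
1.6167 [ 584.84844596 -200.39398598  249.64251807] [-2.02933782e-04  9.94203623e-01  1.07512369e-01 -4.54019467e-04] G [-102.5 -126.9  249.6] 0.9961838111133253 [ 0.2 -0.6  0.3]
cam [ 659.78315302 -181.99764108  373.23002484] [-0.29436696 -0.06508044 -0.95347398]
   knobtop 1122 med [ -47.5 -104.9   81.2] lo [ -58.1 -126.4   55.6] hi [-31.8 -82.9  86.3]
   boxtop 5534 med [  28.4 -104.1   79.8] lo [   1.2 -137.    76. ] hi [ 53.5 -70.8  81.4]
   bar 2149 med [-59.1  45.4 115.3] lo [-68.5   3.7 109.8] hi [-51.4  86.9 117.6]
   marker 503 med [-63.4  -9.1 116.1] lo [-155.   -17.4  112.2] hi [-52.7  -0.5 122.3]
```

View pics/w1.png

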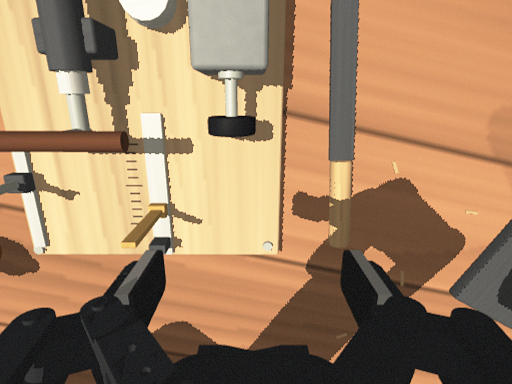

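The wrist view shows the knob at (231,125), the shaft above it, the crossbar end at (125,141), the marker at (145,225) and the steel block at (160,243). The measurements confirm the knob at gauge (-50,-105). Going down now.

move_arm --moves '[{"turn": [0, 0, 0], "translation": [26, -11, 0], "hand": 1}, {"turn": [0, 0, 0], "translation": [26, -11, 0], "hand": 1}, {"turn": [0, 0, 0], "translation": [0.5, 0, 38], "hand": 1}, {"turn": [0, 0, 0], "translation": [0, 0, 38], "hand": 1}, {"turn": [0, 0, 0], "translation": [0, 0, 38], "hand": 1}, {"turn": [0, 0, 0], "translation": [0, 0, 38], "hand": 1}, {"turn": [0, 0, 0], "translation": [0, 0, 25], "hand": 1}, {"turn": [0, 0, 0], "translation": [0, 0, 10], "hand": 1}, {"turn": [0, 0, 0], "translation": [0, 0, 0], "hand": 1}]'

```text
time_s: 2.42
eef_pos: [629.7, -169.0, 61.4]
ee_rot: [-0.001, 0.994, 0.106, -0.002]
force: [0.3, 1.0, 1.2]
grip_width: 1.001
grip_force: 0.0
```

```bash
python3 w.py w2
```

```text
2.4167 [ 629.72861458 -169.00205843   61.40478669] [-0.00099574  0.99436444  0.10599673 -0.00175219] G [ -51.9 -105.8   61.4] 1.0005720346125548 [0.3 1.  1.2]
cam [ 705.05239483 -150.99580358  184.8055566 ] [-0.29718041 -0.06293903 -0.95274471]
   knobtop 7454 med [ -42.  -103.6   77.6] lo [ -57.2 -124.5   53. ] hi [-32.6 -82.4  86. ]
   boxtop 35233 med [  30.5 -103.5   79.9] lo [   1.8 -135.8   77.5] hi [ 52.9 -71.2  81.3]
```

move_arm --moves '[{"turn": [0, 0, 0], "translation": [1.5, -1.5, 0], "hand": 0.8}, {"turn": [0, 0, 0], "translation": [0, 0, 0], "hand": 0.6}, {"turn": [0, 0, 0], "translation": [0, 0, 0], "hand": 0.4}, {"turn": [0, 0, 0], "translation": [0, 0, 0], "hand": 0.4}, {"turn": [0, 0, 0], "translation": [0, 0, 0], "hand": 0.4}, {"turn": [0, 0, 0], "translation": [0, 0, 0], "hand": 0.4}, {"turn": [0, 0, 0], "translation": [0, 0, 0], "hand": 0.4}]' --grip_force 60

```text
time_s: 3.05
eef_pos: [633.3, -167.8, 65.6]
ee_rot: [0.002, 0.994, 0.107, 0.002]
force: [-0.4, -2.7, 6.1]
grip_width: 0.541
grip_force: 60.9
```

move_arm --moves '[{"turn": [0, 0, 0], "translation": [-5, 0, 0], "hand": 0.4}, {"turn": [0, 0, 0], "translation": [-5, 0, 0], "hand": 0.4}, {"turn": [0, 0, 0], "translation": [-5, 0, 0], "hand": 0.4}, {"turn": [0, 0, 0], "translation": [-5, 0, 0], "hand": 0.4}, {"turn": [0, 0, 0], "translation": [-5, 0, 0], "hand": 0.4}, {"turn": [0, 0, 0], "translation": [-5, 0, 0], "hand": 0.4}, {"turn": [0, 0, 0], "translation": [-5, 0, 0], "hand": 0.4}, {"turn": [0, 0, 0], "translation": [-5, 0, 0], "hand": 0.4}, {"turn": [0, 0, 0], "translation": [-5, 0, 0], "hand": 0.4}, {"turn": [0, 0, 0], "translation": [0, 0, 0], "hand": 0.4}]'

```text
time_s: 3.88
eef_pos: [588.9, -177.5, 65.5]
ee_rot: [0.002, 0.994, 0.107, 0.002]
force: [-1.0, -3.0, 7.2]
grip_width: 0.541
grip_force: 61.7
```

```bash
python3 w.py w3
```

```text
3.8833 [ 588.93083177 -177.4979952    65.54671186] [0.00181959 0.99429169 0.10666666 0.00171727] G [ -93.6 -105.4   65.5] 0.5407102973455871 [-1.  -3.   7.2]
cam [ 663.30595364 -158.78937773  189.43176798] [-0.28994666 -0.06798028 -0.95462538]
   knobtop 12601 med [ -86.5 -103.7   73. ] lo [-102.4 -131.4   53.9] hi [-33.5 -77.   89.2]
   boxtop 10436 med [   6.3 -103.4   79.6] lo [  -0.4 -135.6   74.7] hi [ 13.  -71.4  81.3]
```

move_arm --moves '[{"turn": [0, 0, 0], "translation": [-3, 0, 0], "hand": 0.4}, {"turn": [0, 0, 0], "translation": [-3, 0, 0], "hand": 0.4}, {"turn": [0, 0, 0], "translation": [-2, 0, 0], "hand": 0.4}, {"turn": [0, 0, 0], "translation": [0, 0, 0], "hand": 0.4}]'

```text
time_s: 4.27
eef_pos: [584.2, -178.5, 65.7]
ee_rot: [0.002, 0.994, 0.106, 0.006]
force: [17.5, -0.7, -1.0]
grip_width: 0.547
grip_force: 62.5
```

```bash
python3 w.py w4
```

```text
4.2667 [ 584.15830825 -178.52767004   65.66757793] [0.0023268  0.9943015  0.10642417 0.00574455] G [ -98.5 -105.4   65.7] 0.5471946094821806 [17.5 -0.7 -1. ]
cam [ 657.53357331 -159.83561212  190.15280814] [-0.2822187  -0.06799686 -0.95693732]
   knobtop 12898 med [ -91.2 -103.7   72.3] lo [-107.2 -131.3   54.1] hi [-33.5 -77.2  89.2]
   boxtop 7235 med [   3.8 -103.4   79.3] lo [  -0.7 -135.5   74.4] hi [  8.4 -71.4  81.2]
```

```bash
python3 - <<'E'
from w import *
for n in("scene","top"):
    c=cam(n); cv2.imwrite(f"pics/{n}5.png",cv2.resize(c["im"][150:290,120:320],None,fx=4,fy=4) if n=="scene" else c["im"]); L=G(cloud(c)); x,y,z=L[...,0],L[...,1],L[...,2]
    for k,m in (("knobface",(z>45)&(z<70)&(y<-88)&(y>-122)&(x<-45)&(x>-125)),("marker",(z>100)&(z<125)&(y<-5)&(y>-22)&(x<-30)&(x>-200))):
        q=L[m]; print(n,k,len(q),np.percentile(q,[2,50,98],axis=0).round(1).tolist() if len(q) else "")
E
```

```text
scene knobface 118 [[-93.5, -119.9, 47.4], [-86.9, -104.3, 65.6], [-46.1, -89.7, 69.5]]
scene marker 59 [[-76.5, -18.9, 102.6], [-71.2, -11.4, 115.0], [-51.9, -5.5, 122.6]]
top knobface 0 
top marker 27 [[-76.4, -17.7, 104.5], [-65.5, -10.5, 116.1], [-51.3, -5.7, 122.5]]
```

View pics/scene5.png

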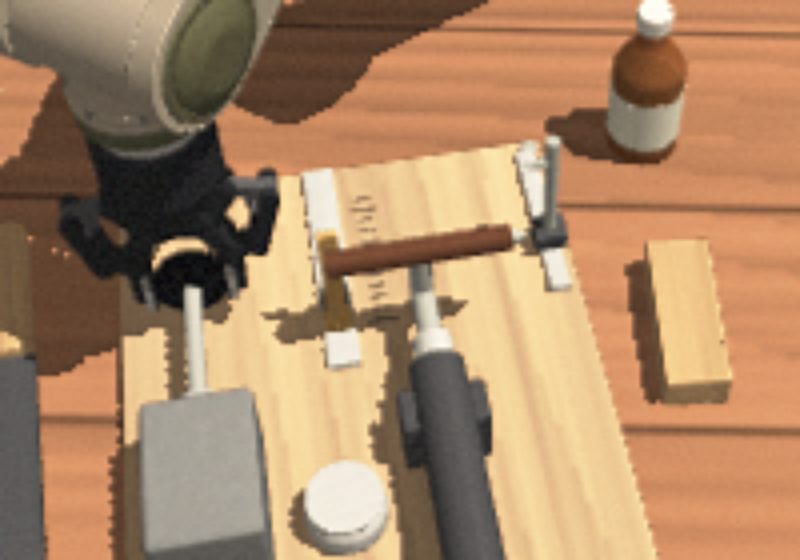

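The crop shows the marker at (330,250), back against the crossbar, and the knob is at its stop. Pushing it home.

move_arm --moves '[{"turn": [0, 0, 0], "translation": [5, 0, 0], "hand": 0.4}, {"turn": [0, 0, 0], "translation": [6, 0, 0], "hand": 0.4}, {"turn": [0, 0, 0], "translation": [6, 0, 0], "hand": 0.4}, {"turn": [0, 0, 0], "translation": [6, 0, 0], "hand": 0.4}, {"turn": [0, 0, 0], "translation": [6, 0, 0], "hand": 0.4}, {"turn": [0, 0, 0], "translation": [6, 0, 0], "hand": 0.4}, {"turn": [0, 0, 0], "translation": [6, 0, 0], "hand": 0.4}, {"turn": [0, 0, 0], "translation": [5, 0, 0], "hand": 0.4}, {"turn": [0, 0, 0], "translation": [5, 0, 0], "hand": 0.4}, {"turn": [0, 0, 0], "translation": [2, 0, 0], "hand": 0.4}]'

```text
time_s: 5.25
eef_pos: [633.4, -167.8, 65.5]
ee_rot: [0.002, 0.994, 0.107, 0.001]
force: [-13.5, -5.8, 11.5]
grip_width: 0.538
grip_force: 63.5
```

move_arm --moves '[{"turn": [0, 0, 0], "translation": [1.5, 0, 0], "hand": 0.4}, {"turn": [0, 0, 0], "translation": [1.5, 0, 0], "hand": 0.4}, {"turn": [0, 0, 0], "translation": [0, 0, 0], "hand": 0.4}]'

```text
time_s: 5.5
eef_pos: [633.5, -167.8, 65.5]
ee_rot: [0.001, 0.994, 0.107, -0.002]
force: [-18.9, -6.6, 16.9]
grip_width: 0.539
grip_force: 64.1
```

```bash
python3 w.py w6
```

```text
5.5 [ 633.50008157 -167.8035094    65.47756129] [ 0.00123298  0.99427514  0.10681564 -0.00241596] G [ -48.  -105.4   65.5] 0.5385760662545872 [-18.9  -6.6  16.9]
cam [ 708.9011397  -149.10842601  188.73942467] [-0.29788422 -0.06778381 -0.95219239]
   knobtop 9788 med [ -41.5 -104.    78.2] lo [ -57.2 -131.9   53. ] hi [-33.7 -76.6  90.8]
   boxtop 35308 med [  33.7 -103.3   79.9] lo [   2.2 -135.8   77.8] hi [ 57.9 -71.1  81.3]
```

Home, against the stop with 19 N. Relax, release and rise.

move_arm --moves '[{"turn": [0, 0, 0], "translation": [-3, 0, 0], "hand": 0.6}, {"turn": [0, 0, 0], "translation": [0, 0, 0], "hand": 0.9}, {"turn": [0, 0, 0], "translation": [0, 0, 0], "hand": 0.95}, {"turn": [0, 0, 0], "translation": [0, 0, 0], "hand": 0.95}, {"turn": [0, 0, 0], "translation": [0, 0, -20], "hand": 0.95}, {"turn": [0, 0, 0], "translation": [0, 0, -38], "hand": 0.95}, {"turn": [0, 0, 0], "translation": [0, 0, -38], "hand": 0.95}, {"turn": [0, 0, 0], "translation": [0, 0, -38], "hand": 0.95}, {"turn": [0, 0, 0], "translation": [0, 0, -38], "hand": 0.95}, {"turn": [0, 0, 0], "translation": [0, 0, -10], "hand": 0.95}]'

```text
time_s: 6.38
eef_pos: [633.7, -166.8, 252.2]
ee_rot: [0.003, 0.994, 0.107, 0.004]
force: [0.5, -0.1, 0.1]
grip_width: 0.949
grip_force: 0.0
```

```bash
python3 w.py w7
```

```text
6.3833 [ 633.7309294  -166.82956339  252.24815986] [0.00251336 0.99425344 0.10693433 0.0043404 ] G [ -47.6 -104.5  252.2] 0.9490420545758907 [ 0.5 -0.1  0.1]
cam [ 707.4315826  -147.97838579  376.51838815] [-0.28478591 -0.06892861 -0.95610974]
   knobtop 1073 med [ -45.3 -103.3   79.5] lo [ -57.7 -125.    55. ] hi [-32.  -81.9  86.3]
   boxtop 8696 med [  53.6 -103.4   79.8] lo [   2.6 -136.7   76. ] hi [ 97.5 -70.5  81.4]
   bar 2026 med [-57.3  47.8 115.3] lo [-67.4   4.1 106.5] hi [-50.9  92.7 117.6]
   pin 96 med [-116.4  133.   109.5] lo [-119.9  124.8  105.8] hi [-114.1  137.7  111.6]
   marker 437 med [-63.4  -8.9 116.1] lo [-76.8 -17.5 112.2] hi [-52.2  -0.4 122.5]
```

move_arm --moves '[{"turn": [0, 0, -0.121], "translation": [0, 0, 0], "hand": 0.6}, {"turn": [0, 0, -0.121], "translation": [0, 0, 0], "hand": 0.6}, {"turn": [0, 0, -0.121], "translation": [0, 0, 0], "hand": 0.6}, {"turn": [0, 0, -0.121], "translation": [0, 0, 0], "hand": 0.6}, {"turn": [0, 0, -0.121], "translation": [0, 0, 0], "hand": 0.6}, {"turn": [0, 0, -0.121], "translation": [0, 0, 0], "hand": 0.6}, {"turn": [0, 0, -0.121], "translation": [0, 0, 0], "hand": 0.6}, {"turn": [0, 0, -0.121], "translation": [0, 0, 0], "hand": 0.6}, {"turn": [0, 0, -0.121], "translation": [0, 0, 0], "hand": 0.6}, {"turn": [0, 0, -0.121], "translation": [0, 0, 0], "hand": 0.6}]'

```text
time_s: 7.27
eef_pos: [632.2, -166.3, 243.9]
ee_rot: [-0.001, 0.755, 0.656, -0.0]
force: [-0.8, -0.6, -0.0]
grip_width: 0.599
grip_force: 0.0
```

move_arm --moves '[{"turn": [0, 0, -0.121], "translation": [0, 0, 0], "hand": 0.6}, {"turn": [0, 0, -0.121], "translation": [0, 0, 0], "hand": 0.6}, {"turn": [0, 0, -0.119], "translation": [0, 0, 0], "hand": 0.6}, {"turn": [0, 0, 0], "translation": [38, -3, 0], "hand": 0.6}, {"turn": [0, 0, 0], "translation": [38, -3, 0], "hand": 0.6}, {"turn": [0, 0, 0], "translation": [38, -3, 0], "hand": 0.6}, {"turn": [0, 0, 0], "translation": [34, -3, 0], "hand": 0.6}, {"turn": [0, 0, 0], "translation": [0, 0, 0], "hand": 0.6}, {"turn": [0, 0, 0], "translation": [0, 0, 0], "hand": 0.6}]'

```text
time_s: 8.02
eef_pos: [588.8, -22.9, 244.7]
ee_rot: [-0.0, 0.626, 0.779, -0.0]
force: [0.5, -0.2, -0.4]
grip_width: 0.601
grip_force: 0.0
```

```bash
python3 w.py w8; python3 -c "
from rig import sense;print(sense()['joints'])"
```

```text
8.0167 [588.77439061 -22.89811937 244.67539272] [-4.50502333e-04  6.26492586e-01  7.79427228e-01 -1.82020320e-04] G [-60.9  45.7 244.7] 0.6007848904148534 [ 0.5 -0.2 -0.4]
cam [571.98944641  54.2020547  368.36556704] [ 0.06407753 -0.29492611 -0.95336911]
   knobtop 771 med [-49.3 -93.1  78.8] lo [ -59.3 -117.    56.6] hi [-32.1 -79.5  86.4]
   boxtop 741 med [ 63.8 -78.8  79.4] lo [  -1.  -133.1   74.5] hi [ 94.1 -68.1  81.3]
   bar 2066 med [-60.7  52.8 115.8] lo [-69.3   4.3 109.8] hi [-52.2  93.5 117.9]
   post 209 med [-117.3  146.5  129.7] lo [-122.8  141.7  119.7] hi [-113.5  151.   131.2]
   pin 110 med [-118.1  133.5  109.9] lo [-121.4  125.9  107.7] hi [-115.3  138.   112.4]
   marker 351 med [-65.2  -6.9 116.7] lo [-77.8 -16.  112.5] hi [-53.1  -0.3 122.9]
[-2.39512426e-01  4.61071426e-01  1.29995098e+00 -1.87514369e-04
  1.38139445e+00 -4.54481381e-01]
```

View pics/w8.png

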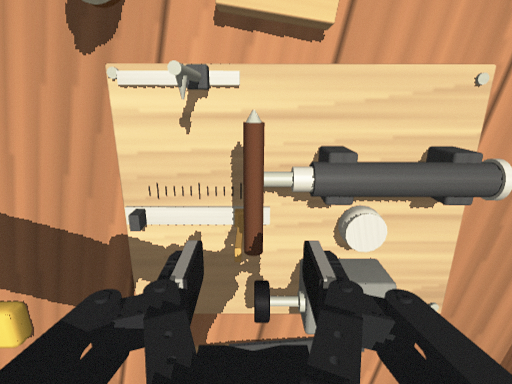

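The wrist view shows the handle tip at (254,111), the pin tip at (183,98), the block back out at (137,218) and the knob home. The pin is about 57 mm out from the handle. Going down astride the bar.

move_arm --moves '[{"turn": [0, 0, 0], "translation": [0, 0, 38], "hand": 0.6}, {"turn": [0, 0, 0], "translation": [0, 0, 38], "hand": 0.6}, {"turn": [0, 0, 0], "translation": [0, 0, 35], "hand": 0.6}, {"turn": [0, 0, 0], "translation": [0, 0, 20], "hand": 0.6}, {"turn": [0, 0, 0], "translation": [0, 0, 5], "hand": 0.6}, {"turn": [0, 0, 0], "translation": [0, 0, 0], "hand": 0.6}, {"turn": [0, 0, 0], "translation": [0, 0, 0], "hand": 0.6}]'

```text
time_s: 8.65
eef_pos: [590.0, -25.3, 110.3]
ee_rot: [0.001, 0.628, 0.778, 0.0]
force: [-0.3, 0.4, 1.4]
grip_width: 0.603
grip_force: 0.0
```

```bash
python3 w.py w9
```

```text
8.65 [589.95831818 -25.30457353 110.30617032] [7.43604546e-04 6.27866124e-01 7.78320921e-01 3.49867401e-04] G [-60.3  43.1 110.3] 0.6032847136688996 [-0.3  0.4  1.4]
cam [573.12618327  51.93627783 233.90451016] [ 0.06544971 -0.29579193 -0.95300759]
   bar 8603 med [-61.   54.6 115.8] lo [-96.4   9.3 106.5] hi [-33.2  93.3 123.2]
   post 1541 med [-116.3  145.8  129.3] lo [-122.7  141.7  118.8] hi [-113.1  150.2  131.1]
   pin 559 med [-117.5  133.3  110. ] lo [-120.8  125.4  107. ] hi [-114.8  137.9  112.4]
```

View pics/w9.png

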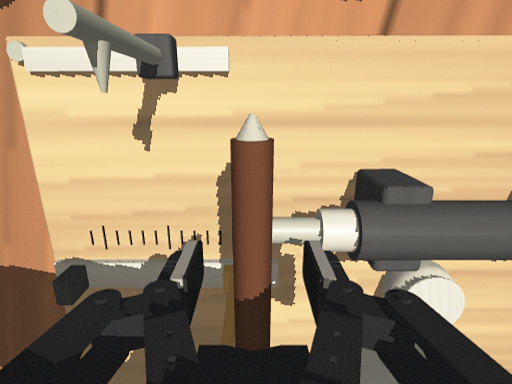

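The handle tip is at (252,114) and the pin tip at (104,92), with the fingers astride the bar. Closing, and casting both tips onto the crossbar height.

move_arm --moves '[{"turn": [0, 0, 0], "translation": [0, 0, 2], "hand": 0.4}, {"turn": [0, 0, 0], "translation": [0, 0, 0], "hand": 0.1}, {"turn": [0, 0, 0], "translation": [0, 0, 0], "hand": 0.05}, {"turn": [0, 0, 0], "translation": [0, 0, 0], "hand": 0.05}, {"turn": [0, 0, 0], "translation": [0, 0, 0], "hand": 0.05}, {"turn": [0, 0, 0], "translation": [0, 0, 0], "hand": 0.05}]' --grip_force 70

```text
time_s: 9.2
eef_pos: [589.5, -24.6, 108.2]
ee_rot: [0.001, 0.628, 0.779, 0.0]
force: [-1.3, -0.9, 6.1]
grip_width: 0.186
grip_force: 68.1
```

```bash
cat > t.py <<'E'
from w import *
def tips(save=None):
    s=sense(); c=cam("wrist"); L=G(cloud(c)); ok=c["z"]>0; x,y,z=L[...,0],L[...,1],L[...,2]
    if save: cv2.imwrite(f"pics/{save}.png",c["im"])
    # point cone and bar: band near crossbar height; lateral mid of silhouette, cast on plane 108
    out={}
    for k,m in (("bar",(y>70)&(y<104)&(z>99)&(z<122)&(x<-40)&(x>-185)),("cone",(y>105)&(y<117)&(z>99)&(z<118)&(x<-40)&(x>-185)),("pin",(y>122)&(y<137)&(z>99)&(z<117)&(x<-100)&(x>-130))):
        v,u=np.nonzero(m&ok)
        g=np.array([G(onplane(c,a,b,108.)) for a,b in zip(u,v)])
        yb=g[:,1].round(); mid=[(t,(g[yb==t,0].max()+g[yb==t,0].min())/2) for t in np.unique(yb)]
        mid=np.array(mid); out[k]=np.median(mid[:,1]); print(k,len(u),"mid x %.2f"%out[k],"y",g[:,1].min().round(1),g[:,1].max().round(1),"slope",np.polyfit(mid[:,0],mid[:,1],1)[0].round(3), "tipx", (mid[-1,1] if k!="pin" else mid[0,1]).round(2))
    print("TCP",G(s["eef_pos"]).round(1),s["force"].round(1),s["grip_width"],"pin-bar",(out["pin"]-out["bar"]).round(2),"pin-cone",(out["pin"]-out["cone"]).round(2))
if __name__=="__main__": tips(sys.argv[1] if len(sys.argv)>1 else None)
E
python3 t.py w10
```

```text
bar 3424 mid x -60.55 y 65.8 103.3 slope 0.006 tipx -60.52
cone 813 mid x -60.52 y 103.7 116.3 slope 0.012 tipx -60.51
pin 498 mid x -118.52 y 125.0 137.4 slope -0.0 tipx -118.58
TCP [-60.5  43.9 108.2] [-1.3 -0.9  6.1] 0.1857423431181077 pin-bar -57.97 pin-cone -58.0
```

move_arm --moves '[{"turn": [0, 0, 0], "translation": [0, -6, 0], "hand": 0.05}, {"turn": [0, 0, 0], "translation": [0, -6, 0], "hand": 0.05}, {"turn": [0, 0, 0], "translation": [0, -6, 0], "hand": 0.05}, {"turn": [0, 0, 0], "translation": [0, -6, 0], "hand": 0.05}, {"turn": [0, 0, 0], "translation": [0, -6, 0], "hand": 0.05}, {"turn": [0, 0, 0], "translation": [0, -6, 0], "hand": 0.05}, {"turn": [0, 0, 0], "translation": [0, -6, 0], "hand": 0.05}, {"turn": [0, 0, 0], "translation": [0, -6, 0], "hand": 0.05}, {"turn": [0, 0, 0], "translation": [0, -2, 0], "hand": 0.05}, {"turn": [0, 0, 0], "translation": [0, 0, 0], "hand": 0.05}]'

```text
time_s: 10.08
eef_pos: [541.5, -35.1, 108.3]
ee_rot: [0.002, 0.628, 0.778, 0.001]
force: [6.6, 2.2, 1.5]
grip_width: 0.187
grip_force: 68.5
```

```bash
python3 t.py w11
```

```text
bar 3426 mid x -109.71 y 65.7 103.6 slope 0.036 tipx -100.92
cone 811 mid x -109.68 y 103.6 116.3 slope 0.008 tipx -109.67
pin 455 mid x -118.45 y 124.9 137.3 slope 0.005 tipx -118.54
TCP [-109.7   43.8  108.3] [6.6 2.2 1.5] 0.18744824299596577 pin-bar -8.74 pin-cone -8.77
```

View pics/w11.png

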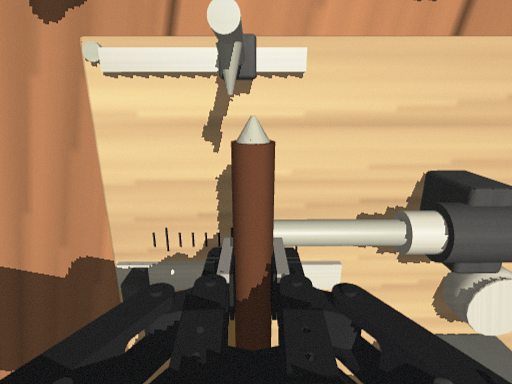

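The tip is at (252,117) and the pin tip at (231,94), with 8.8 mm left. I'll approach in small steps so it doesn't overshoot.

move_arm --moves '[{"turn": [0, 0, 0], "translation": [0, -2, 0], "hand": 0.05}, {"turn": [0, 0, 0], "translation": [0, -2, 0], "hand": 0.05}, {"turn": [0, 0, 0], "translation": [0, -1.5, 0], "hand": 0.05}, {"turn": [0, 0, 0], "translation": [0, -1, 0], "hand": 0.05}, {"turn": [0, 0, 0], "translation": [0, -0.5, 0], "hand": 0.05}, {"turn": [0, 0, 0], "translation": [0, 0, 0], "hand": 0.05}, {"turn": [0, 0, 0], "translation": [0, 0, 0], "hand": 0.05}]'

```text
time_s: 10.72
eef_pos: [535.0, -36.5, 108.3]
ee_rot: [0.002, 0.628, 0.779, 0.002]
force: [7.9, 2.9, 1.2]
grip_width: 0.184
grip_force: 68.5
```

```bash
python3 t.py w12
```

```text
bar 3423 mid x -116.29 y 65.7 103.6 slope -0.03 tipx -125.04
cone 804 mid x -116.27 y 103.6 116.3 slope 0.001 tipx -116.26
pin 460 mid x -118.49 y 124.9 137.3 slope -0.003 tipx -118.56
TCP [-116.3   43.8  108.3] [7.9 2.9 1.2] 0.18374427820725123 pin-bar -2.2 pin-cone -2.22
```

move_arm --moves '[{"turn": [0, 0, 0], "translation": [0, -0.7, 0], "hand": 0.05}, {"turn": [0, 0, 0], "translation": [0, -0.7, 0], "hand": 0.05}, {"turn": [0, 0, 0], "translation": [0, -0.5, 0], "hand": 0.05}, {"turn": [0, 0, 0], "translation": [0, 0, 0], "hand": 0.05}, {"turn": [0, 0, 0], "translation": [0, 0, 0], "hand": 0.05}, {"turn": [0, 0, 0], "translation": [0, 0, 0], "hand": 0.05}]'

```text
time_s: 11.27
eef_pos: [533.2, -36.9, 108.3]
ee_rot: [0.002, 0.628, 0.778, 0.002]
force: [7.6, 2.5, 2.2]
grip_width: 0.186
grip_force: 68.5
```

```bash
python3 t.py w13
```

```text
bar 3425 mid x -118.14 y 66.2 103.2 slope 0.002 tipx -118.12
cone 805 mid x -118.11 y 103.6 116.2 slope 0.001 tipx -118.1
pin 461 mid x -118.46 y 124.8 137.3 slope 0.006 tipx -118.48
TCP [-118.2   43.8  108.3] [7.6 2.5 2.2] 0.1861173328344005 pin-bar -0.32 pin-cone -0.35
```

View pics/w13.png

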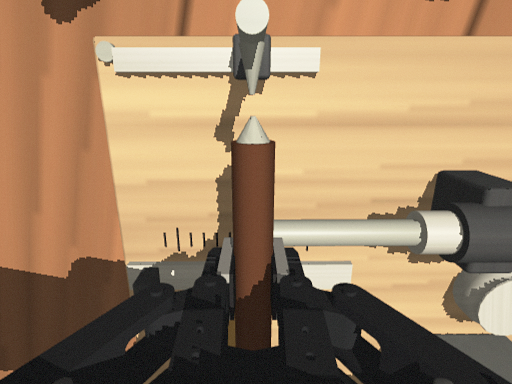

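The tip (253,117) lines up with the pin tip (252,94), about 0.3 mm short and not past. Handing in.

```bash
python3 -c "
from rig import finish_job;print(finish_job())"
```

```text
the job is handed in; nothing more can be done
None
```

I handed the job in with the gripper still holding the T-handle. The knob had been pulled fully out (marker carried back to the handle) and pushed home again, and the handle point was about 0.3 mm short of the pin, not past it.

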